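# Dry-fit a covered silver cup on the banding wheel

## Task

Build the covered cup up on the round wooden banding wheel for a dry fit, one piece at a time from the bottom: first the foot in the middle of the wheel, then the tall stem, then the two-handled cup, and last the lid, each standing upright and seated fully home in the piece below it. Leave the short stem, which belongs to another job, and the hammer and the jar where they are.

Things in the scene. Friction and masses are not known exactly. Their poses are not given: they have to be found in the camera images.
- wheel_top (a point): Banding wheel, fixed: a low stand with a round wooden top, 130 mm in diameter, flat, its upper face 25 mm above the bench. The point is the middle of the upper face; z up. It does not turn.
- foot_mid (a point): Foot, bare metal, 46 mm tall, 0.35 kg: stepped round base (100 mm diameter, 84 mm higher up, 10 mm thick in all, beaded edge), then a plain upright collar, 58 mm outer diameter, from 10 to 46 mm up, gripped by its outside. In its top a round socket, 50 mm inner diameter, 6 mm deep. Point: on its axis, half-way up (23 mm above its underside); z is its axis, up.
- tall_stem_mid (a point): Tall stem, bare metal, upright, 90 mm tall, 0.25 kg: flat round base 40 mm in diameter (fits the foot's socket, 5 mm to spare all round), thin shaft with 34 mm knop, and on top a plain collar, 50 mm outer diameter, from 68 to 90 mm up, gripped by its outside. In its top a round socket, 42 mm inner diameter, 6 mm deep. Point: on its axis, half-way up (45 mm above its underside); z up.
- short_stem_mid (a point): Short stem of another job, not to be used: like the tall stem but only 55 mm tall, with a thicker knop 44 mm in diameter; collar again 50 mm outer diameter. The point is on its axis, half-way up (27.5 mm above its underside).
- cup_mid (a point): Two-handled cup, bare metal, upright, 62 mm tall, 0.2 kg: foot 32 mm in diameter (fits the tall stem's socket, 5 mm to spare all round), bowl 60 mm outer diameter, sides upright from 33 mm up to the rim, mouth 54 mm inner. Loop handles along its +y and -y to 52 mm from the axis, so grip the bowl across its x axis. Point: on its axis, half-way up (31 mm above its underside); z up.
- lid_mid (a point): Lid, bare metal, right way up, 44 mm tall, 0.1 kg: below a flange 42 mm in diameter, 6 mm deep (goes into the cup's mouth, 6 mm to spare all round), then a brim 66 mm in diameter whose underside rests on the cup's rim, a low dome to 15 mm up, and a finial 18 mm in diameter, straight from 25 to 39 mm above the flange's bottom, to grip. Point: on its axis, half-way up (22 mm above that bottom).
- hammer: Bystander: hammer of 240 mm lying on the bench at the left, along x. Origin on the bench under its middle.
- jar: Bystander: round jar, 64 mm in diameter, 75 mm tall with yellow cap, standing at the right. Origin at its underside.
Not all that is in view belongs to the job. Leave any purple look-alike of the part that bears lid_mid alone. Leave any black or orange look-alike of the part that bears foot_mid alone.

How it is judged (in metres and radians):
On the way, in this order (a step that is already met when the one before it is completed fails the run):
1. the foot stands on the middle of the wheel, released (horizontal distance between foot_mid and wheel_top below 0.015 m and z of foot_mid in the frame of wheel_top between 0.019 and 0.027 m and angle between foot_mid's own z axis and vertical below 0.07 rad and contact force between foot and the fingers below 0.1 N and linear speed of foot below 0.03 m/s), for 0.2 s.
2. the tall stem stands in the foot's socket, released, the foot still on the wheel (all of step 1 and horizontal distance between tall_stem_mid and foot_mid below 0.009 m and z of tall_stem_mid in the frame of foot_mid between 0.059 and 0.065 m and angle between tall_stem_mid's own z axis and vertical below 0.07 rad and contact force between tall_stem and the fingers below 0.1 N and linear speed of tall_stem below 0.03 m/s), for 0.2 s.
3. the cup stands in the tall stem's socket, released, the stem still seated (all of step 2 and horizontal distance between cup_mid and tall_stem_mid below 0.009 m and z of cup_mid in the frame of tall_stem_mid between 0.067 and 0.073 m and angle between cup_mid's own z axis and vertical below 0.07 rad and contact force between cup and the fingers below 0.1 N and linear speed of cup below 0.03 m/s), for 0.2 s.
4. the lid sits on the cup, released, all below still seated (all of step 3 and horizontal distance between lid_mid and cup_mid below 0.01 m and z of lid_mid in the frame of cup_mid between 0.044 and 0.05 m and angle between lid_mid's own z axis and vertical below 0.07 rad and contact force between lid and the fingers below 0.1 N and linear speed of lid below 0.03 m/s), for 0.2 s.
At the end, for the whole second after the job is handed in: Foot on the wheel within 15 mm of its middle; tall stem in the foot's socket and cup in the tall stem's socket (axes within 9 mm), lid on the cup (within 10 mm), each within 3 mm of its full depth (foot 4 mm) and 4 degrees of upright, released and at rest (all of step 4); the robot touches nothing.
It fails at once if the short stem is moved by more than 20 mm or tipped (distance of short_stem_mid from where it was at the start of the episode above 0.02 m or angle between short_stem_mid's own z axis and vertical above 0.4 rad).
It fails at once if the hammer is moved by more than 20 mm (distance of hammer from where it was at the start of the episode above 0.02 m).
It fails at once if the jar is moved by more than 20 mm or tipped (distance of jar from where it was at the start of the episode above 0.02 m or angle between jar's own z axis and vertical above 0.4 rad).
It also fails if it takes over 109 s, if anything falls off the work surface, if the arm or the gripper's body presses on something with over 40 N, if the wrist force passes 120 N, or if a joint passes its speed limit or range.

## Robot

A 6-joint arm with a two-finger parallel gripper is mounted at the origin on the work surface. World frame = base frame: x ahead of the robot, y to its left, z up, the work surface at z = 0. Lengths are in m, angles in degrees, forces in N, time in s.
With the tool pointing down it reaches from about 0.325 to 0.9 m from the base axis. Payload 6.1 kg.
Tool frame: the origin (TCP) lies between the finger pads; the fingertips stand 8 mm ahead of it and the grasp point (between the pads) lies 11 mm behind it; z points along the fingers, y is the line along which they close (so a half turn about z gives the same grasp; the last joint's range is limited). The gripper opens to 85 mm and grips with 20 to 120 N. Pads are 22 mm wide; open, the fingers measure 114 mm over their backs; the gripper's body (76 mm by 85 mm) begins 54 mm behind the grasp point. The pads swing forward as they close: fully open they stand 13 mm farther back than shut.
Start: joints at [68.348, 12.628, 87.462, -0, 79.91, -7.225], TCP at [0.156, 0.605, 0.239] pointing down, gripper open.
Joint ranges: [-170.65, 170.65], [-52.31, 119.04], [5.05, 147.46], [-71.25, 251.25], [11.57, 151.72], [-153.62, 153.62]. Speed limits (degrees/s): [147.25, 147.25, 172.46, 180, 180, 180].

## Interface

Orientations are given as a 3x3 rotation matrix whose columns are the frame's x, y, z axes.
In Python, from station import readout, snapshot, calibration, ticket, models gives the robot as it stands.
- The arm moves only by the tool step_arm, never from a script. Its argument "deltas" is a list of rows, each a list of 7 numbers: the shift along the tool's x, y, z as a fraction of full scale, then the turn, a rotation vector about the tool's x, y, z as a fraction of full scale, then the gripper's target within -1 to 1 (shut at 1, half-way at 0, fully open at -1). In form: [[dx, dy, dz, ax, ay, az, claw], ...]. A call has 1 to 20 rows; each row is the pose to reach, as a shift and turn from the pose commanded when the call began, along the tool's axes at that moment; what a row does not reach only later rows make up. Full scale, the value 1, is 0.25 m for a shift and 120 degrees for a turn. A row lasts 1/10 s, in which the tool goes at most 50 mm and 8.59 degrees, less where a joint would pass 70% of its speed; a pose out of reach is approached as far as the arm can. A call with a number of a shift or a turn outside -1 to 1 is refused whole. A call with a gripper value outside its range is refused whole. The fingers move at their own pace and stop on an object; "grip_force" is the grip in N (left out, the last holds). Time passes only in rows, so rows that repeat a pose let the fingers close. It gives the time, the measured TCP pose, the force, the opening and the grip force at its end, in the units of the state.
- readout.sense(): the state, without advancing time (a new reading comes with each control period).
- snapshot(name): name is "side" or "top"; returns the picture (420x560x3 uint8, red, green, blue); there is no depth.
- calibration(name): a dict with "mtx" (3x3 intrinsics, pixels), "R" (3x3) and "t" (3): a world point X has camera coordinates R X + t. Camera axes: x right, y down, z forward; pixel columns grow to the right and rows downward; lengths in m; the calibration is good to about 2 mm. A picture is of the moment at which its call begins. calibration takes no time and is no camera call.
- ticket.finish_job(): hands the job in; it is judged then, once.
Trained networks look in the newest picture that a camera, given by its name, has taken for a name from the list of things; names that differ only in an ending like _2 or _b are one class to them, and where a whole thing is asked for, a point or a joint stands for the part that bears it (a point fixed in the world has none). Each returns a list of dicts, best first, with "confidence" (0 to 1); they miss things now and then, are a little off and sometimes report something else, mostly with a low value. They report only what shows in the picture. A call takes as long as a camera call. They do not tell look-alikes from the thing itself.
- models.look_for(camera, query): "uv" ([column, row] in pixels, amid what is visible of it).
The state is a dict: "time_s": time; "qpos": joint angles; "joint_velocities": joint speeds; "effort": joint torques, N m; "tool_pos": TCP position; "ee_rot": TCP orientation; "force": force on the tool from outside, world axes, zero at the start; "torque": the same for the moment, N m; "width": opening from 0.0 (shut) to 1.0 (fully open); "grip_force": force on a finger pad.
Only numpy, scipy, OpenCV 4.12 (cv2) and the standard library are available. Lean on these libraries where they do the work, as an engineer would, in place of code of your own. Each camera call takes 0.05 s, during which the arm holds its last target. There are 200 camera calls.

## Working session

There is one attempt and no reset: what is moved stays moved. The work goes in short steps, Python scripts to look and compute and a tool call to move; the robot and the scene stay as the last step left them, time stands still between calls to the robot, and variables do not carry over. Pictures are saved under pics/ and viewed, at most 14 in all, crops included, and the job is handed in when it is done.

Besides the shell and the picture viewer there is one more tool, called in YAML: its name, and indented under it one key for each argument. step_arm: Moves the arm, as the interface text tells. Shift numbers are shares of 0.25 m and turn numbers shares of 120 degrees, none past 1 either way. Its arguments: {"type":"object","properties":{"deltas":{"type":"array"},"grip_force":{"type":"number"}},"required":["deltas"]}

```bash
mkdir -p pics; cat > h.py <<'E'
import numpy as np, cv2
from station import readout, snapshot, calibration, ticket, models
def shot(cam,name,crop=None,scale=1):
    im=snapshot(cam)[:,:,::-1].copy()
    cv2.imwrite('pics/full_'+name+'.png',im)
    if crop: u0,v0,u1,v1=crop; im=im[v0:v1,u0:u1]
    if scale!=1: im=cv2.resize(im,None,fx=scale,fy=scale,interpolation=cv2.INTER_CUBIC)
    cv2.imwrite('pics/'+name+'.png',im); return im
def ray(cam,uv):
    c=calibration(cam);R=np.array(c['R']);t=np.array(c['t'])
    d=R.T@np.linalg.solve(np.array(c['mtx']),[uv[0],uv[1],1.]); return -R.T@t,d
def onz(cam,uv,z):
    o,d=ray(cam,uv); return o+d*(z-o[2])/d[2]
def proj(cam,X):
    c=calibration(cam);p=np.array(c['mtx'])@(np.array(c['R'])@np.array(X)+np.array(c['t'])); return p[:2]/p[2]
E
python3 - <<'E'
from h import *
np.set_printoptions(precision=3,suppress=True)
a=shot('side','s0');b=shot('top','t0')
cv2.imwrite('pics/both0.png',cv2.resize(np.vstack([b,a]),(560,840))[:0+840]) 
zs=dict(foot_mid=.023,tall_stem_mid=.045,short_stem_mid=.0275,cup_mid=.031,lid_mid=.022,wheel_top=.025,hammer=.01,jar=.04)
for cam in('top','side'):
    print(cam,ray(cam,(280,210)))
    for n,z in zs.items():
        for r in models.look_for(cam,n)[:4]: print(n,np.round(r['uv']),round(r['confidence'],2),onz(cam,r['uv'],z))
print(readout.sense())
E
```

```text
top (array([0.399, 0.006, 1.261]), array([ 0.076, -0.016, -0.997]))
foot_mid [246. 162.] 0.9 [0.627 0.078 0.023]
foot_mid [190. 158.] 0.77 [0.639 0.23  0.023]
foot_mid [161. 283.] 0.76 [0.3   0.308 0.023]
tall_stem_mid [284. 160.] 0.88 [ 0.627 -0.026  0.045]
short_stem_mid [270. 231.] 0.78 [0.436 0.014 0.028]
cup_mid [363. 148.] 0.92 [ 0.66  -0.243  0.031]
lid_mid [354. 265.] 0.92 [ 0.342 -0.212  0.022]
lid_mid [423. 192.] 0.68 [ 0.538 -0.407  0.022]
lid_mid [352. 226.] 0.6 [ 0.447 -0.208  0.022]
lid_mid [342. 192.] 0.57 [ 0.543 -0.185  0.022]
wheel_top [186. 223.] 0.67 [0.46  0.24  0.025]
hammer [124. 199.] 0.59 [0.529 0.416 0.01 ]
jar [423. 193.] 0.75 [ 0.533 -0.401  0.04 ]
side (array([ 0.397, -0.755,  0.879]), array([ 0.068,  0.682, -0.728]))
foot_mid [329. 170.] 0.9 [0.656 0.208 0.023]
foot_mid [218. 160.] 0.89 [0.292 0.3   0.023]
foot_mid [321. 200.] 0.8 [0.605 0.077 0.023]
tall_stem_mid [334. 218.] 0.92 [ 0.623 -0.02   0.045]
short_stem_mid [263. 218.] 0.52 [0.425 0.017 0.027]
cup_mid [363. 281.] 0.75 [ 0.66  -0.227  0.031]
lid_mid [312. 278.] 0.95 [ 0.534 -0.198  0.022]
lid_mid [274. 294.] 0.86 [ 0.433 -0.235  0.022]
lid_mid [234. 289.] 0.58 [ 0.334 -0.211  0.022]
wheel_top [272. 169.] 0.87 [0.469 0.231 0.025]
hammer [279. 139.] 0.78 [0.51  0.411 0.01 ]
jar [325. 352.] 0.56 [ 0.531 -0.401  0.04 ]
{'time_s': 0.9, 'qpos': array([68.35 , 12.628, 87.462, -0.001, 79.909, -7.225]), 'joint_velocities': array([-0.006, -0.059, -0.019, -0.053,  0.008, -0.012]), 'effort': array([ -0.001, -49.684, -38.973,  -0.   ,   0.001,  -0.   ]), 'tool_pos': array([0.156, 0.605, 0.239]), 'ee_rot': array([[-0.968,  0.249,  0.   ],
       [ 0.249,  0.968, -0.   ],
       [-0.   ,  0.   , -1.   ]]), 'force': array([-0.407,  1.02 , -0.654]), 'torque': array([-0.017,  0.008, -0.   ]), 'grip_force': 0.0, 'width': 1.0030592566670882}
```

View pics/t0.png

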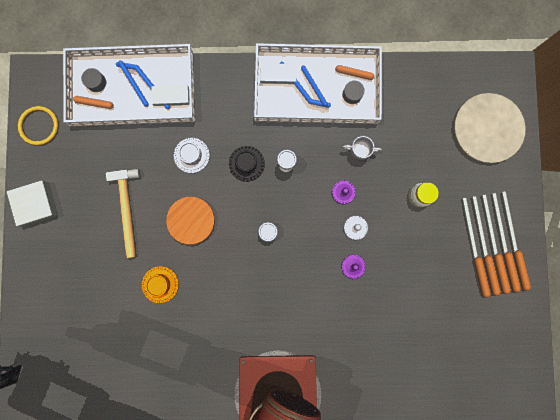

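View pics/s0.png

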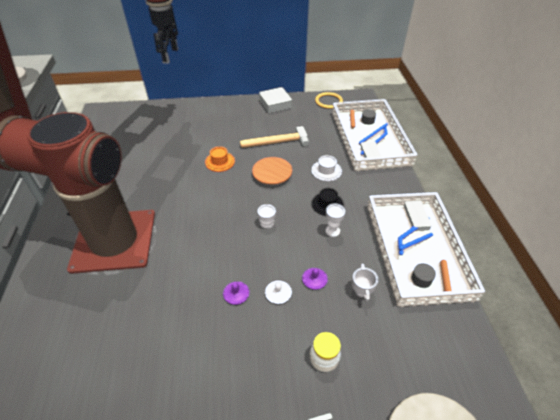

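The top view shows three feet: silver (191,155), black (246,162) and orange (160,284). The bare-metal silver one is the foot. There are three lids: silver (356,227) and purple (343,192) and (352,266), and the silver one is the lid. The tall stem is at (287,160), because it looks taller in the side view (334,218). The short stem is at (268,232), the cup at (363,148) and the wheel at (190,220). Next I'll fit silhouettes and confirm in one crop.

```bash
cat > fit.py <<'E'
from h import *
from scipy.optimize import minimize
P=dict(foot=[(50,0),(50,5),(42,5),(42,10),(29,10),(29,46)],
 stem=[(20,0),(20,5),(8,8),(8,30),(17,40),(8,50),(25,68),(25,90)],
 cup=[(16,0),(16,5),(10,10),(30,33),(30,62)],
 lid=[(21,0),(21,6),(33,6),(33,8),(9,15),(9,39),(5,44)],wheel=[(65,20),(65,25)])
th=np.linspace(0,2*np.pi,48,endpoint=False)
S=4
def sil(cam,part,x,y,z0,box,yaw=None):
    u0,v0,u1,v1=box; m=np.zeros(((v1-v0)*S,(u1-u0)*S),np.uint8)
    f=lambda X:np.round((np.array([proj(cam,p) for p in X])-[u0,v0]+.5)*S).astype(np.int32)
    C=[np.c_[x+r*1e-3*np.cos(th),y+r*1e-3*np.sin(th),np.full(48,z0+h*1e-3)] for r,h in P[part]]
    C=[f(c) for c in C]
    for a,b in zip(C,C[1:]): cv2.fillConvexPoly(m,cv2.convexHull(np.vstack([a,b])),1)
    return cv2.resize(m.astype(np.float32),(u1-u0,v1-v0),interpolation=cv2.INTER_AREA)
def soft(im,box,kind):
    u0,v0,u1,v1=box; c=im[v0:v1,u0:u1].astype(np.float32)
    if kind=='wood': s=c[:,:,2]-c[:,:,0]; return np.clip(s/np.percentile(s,90),0,1)
    s=c.min(2); return np.clip((s-85)/(150-85),0,1)
def fit(ims,part,x0,z0=0,pad=6,kind='silver'):
    data=[]
    for cam,im in ims.items():
        pts=np.array([proj(cam,(x0[0]+r*1e-3*np.cos(a),x0[1]+r*1e-3*np.sin(a),z0+h*1e-3)) for r,h in P[part] for a in th[::4]])
        lo=np.floor(pts.min(0)-pad).astype(int);hi=np.ceil(pts.max(0)+pad).astype(int)
        lo=np.maximum(lo,0);hi=np.minimum(hi,[560,420]);box=(*lo,*hi);data.append((cam,box,soft(im,box,kind)))
    def cost(p): return sum(np.abs(sil(c,part,p[0],p[1],z0,b)-s).sum()/s.sum() for c,b,s in data)
    x=np.array(x0,float)
    for d in(.006,.002): 
        r=minimize(cost,x,method='Nelder-Mead',options=dict(initial_simplex=[x,x+[d,0],x+[0,d]],xatol=2e-4,fatol=1e-3)); x=r.x
    return x,r.fun/len(data)
E
python3 - <<'E'
from fit import *
np.set_printoptions(precision=4,suppress=True)
I={c:cv2.imread(f'pics/full_{c[0]}0.png') for c in('top','side')}
for n,x0,k in [('foot',(.645,.22),'silver'),('stem',(.625,-.022),'silver'),('cup',(.66,-.235),'silver'),('lid',(.443,-.212),'silver'),('wheel',(.465,.235),'wood')]:
    for cs in(['top'],['side'],['top','side']):
        print(n,cs,*fit({c:I[c] for c in cs},n,x0,kind=k))
# cup yaw from top mask, mapped to rim plane
m=soft(I['top'],(335,130,395,170),'silver')>.4
v,u=np.nonzero(m);X=np.array([onz('top',(a+335,b+130),.045)[:2] for a,b in zip(u,v)])
X-=X.mean(0);w,V=np.linalg.eigh(X.T@X);print('cup axis',V[:,1],np.sqrt(w[1]/w[0]))
cv2.imwrite('pics/c1.png',cv2.resize(I['top'][130:290,140:400],None,fx=3,fy=3,interpolation=cv2.INTER_CUBIC))
E
```

```text
Traceback (most recent call last):
  File "fit.py", line 29, in fit
    r=minimize(cost,x,method='Nelder-Mead',options=dict(initial_simplex=[x,x+[d,0],x+[0,d]],xatol=2e-4,fatol=1e-3)); x=r.x
  File "fit.py", line 26, in cost
    def cost(p): return sum(np.abs(sil(c,part,p[0],p[1],z0,b)-s).sum()/s.sum() for c,b,s in data)
                        ~~~^^^^^^^^^^^^^^^^^^^^^^^^^^^^^^^^^^^^^^^^^^^^^^^^^^^^^^^^^^^^^^^^^^^^^^
  File "fit.py", line 26, in <genexpr>
    def cost(p): return sum(np.abs(sil(c,part,p[0],p[1],z0,b)-s).sum()/s.sum() for c,b,s in data)
                                   ~~~^^^^^^^^^^^^^^^^^^^^^^^
  File "fit.py", line 13, in sil
    C=[f(c) for c in C]
       ~^^^
  File "fit.py", line 11, in <lambda>
    f=lambda X:np.round((np.array([proj(cam,p) for p in X])-[u0,v0]+.5)*S).astype(np.int32)
                                   ~~~~^^^^^^^
  File "h.py", line 15, in proj
    c=calibration(cam);p=np.array(c['mtx'])@(np.array(c['R'])@np.array(X)+np.array(c['t'])); return p[:2]/p[2]
ValueError: time passes only in moves, steps and waits
```

```bash
sed -i 's/^def shot/import functools\ncalibration=functools.cache(calibration)\ndef shot/' h.py
python3 - <<'E'
from fit import *
np.set_printoptions(precision=4,suppress=True)
I={c:cv2.imread(f'pics/full_{c[0]}0.png') for c in('top','side')}
cv2.imwrite('pics/c1.png',cv2.resize(I['top'][130:290,140:400],None,fx=3,fy=3,interpolation=cv2.INTER_CUBIC))
for n,x0,k in [('foot',(.645,.22),'silver'),('stem',(.625,-.022),'silver'),('cup',(.66,-.235),'silver'),('lid',(.443,-.212),'silver'),('wheel',(.465,.235),'wood')]:
    for cs in(['top'],['side'],['top','side']):
        print(n,cs,*fit({c:I[c] for c in cs},n,x0,kind=k))
m=soft(I['top'],(335,130,395,170),'silver')>.4
v,u=np.nonzero(m);X=np.array([onz('top',(a+335,b+130),.045)[:2] for a,b in zip(u,v)])
X-=X.mean(0);w,V=np.linalg.eigh(X.T@X);print('cup axis',V[:,1],np.sqrt(w[1]/w[0]))
E
```

```text
foot ['top'] [0.6528 0.2327] 0.2279040366411209
foot ['side'] [0.6516 0.2321] 0.5006105303764343
foot ['top', 'side'] [0.6527 0.2329] 0.3655206859111786
stem ['top'] [ 0.6239 -0.0306] 0.29564860463142395
stem ['side'] [ 0.6232 -0.0296] 0.4201339781284332
stem ['top', 'side'] [ 0.6236 -0.0307] 0.35765761137008667
cup ['top'] [ 0.663  -0.2408] 0.5970876812934875
cup ['side'] [ 0.6613 -0.2329] 0.48354586958885193
cup ['top', 'side'] [ 0.6618 -0.2387] 0.556706428527832
lid ['top'] [ 0.4452 -0.2214] 0.2272477149963379
lid ['side'] [ 0.4432 -0.2204] 0.5208674073219299
lid ['top', 'side'] [ 0.4451 -0.2213] 0.3744567930698395
wheel ['top'] [0.4692 0.2317] 0.09180498868227005
wheel ['side'] [0.469  0.2322] 0.0773601233959198
wheel ['top', 'side'] [0.4692 0.2322] 0.08557428419589996
cup axis [0.1009 0.9949] 1.4996844852482631
```

View pics/c1.png

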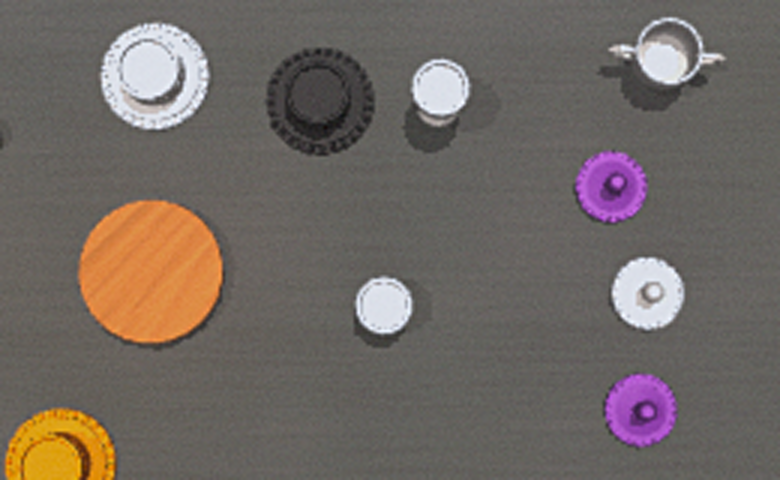

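The crop confirms it: the silver foot (crop 155,75), tall stem (440,90, visibly leaning away with a long shadow), short stem (384,305), silver lid (648,293) between the purple ones, cup (669,53) with handles roughly along y, and wheel (150,271). I'll set off toward the foot.

step_arm:
  deltas:
    - [-1,-0.4,0,0,0,-0.12,-1]
    - [-1,-0.4,0,0,0,-0.12,-1]
    - [-1,-0.4,0,0,0,-0.12,-1]
    - [-1,-0.4,0,0,0,-0.12,-1]
    - [-1,-0.4,0,0,0,-0.12,-1]
    - [-1,-0.4,0,0,0,-0.12,-1]
  grip_force: 40

```text
time_s: 1.5
tool_pos: [0.3761, 0.4435, 0.2395]
ee_rot: [[-1.0, 0.004, 0.001], [0.004, 1.0, -0.001], [-0.001, -0.001, -1.0]]
force: [0.1, 0.2, -0.5]
width: 0.998
grip_force: 0.0
```

```bash
cat >> h.py <<'E'
def go(x,y,z,yaw=None):
    s=readout.sense();R=np.array(s['ee_rot']);p=np.array(s['tool_pos'])
    d=R.T@(np.array([x,y,z])-p)/.25
    cur=np.degrees(np.arctan2(R[1,1],R[0,1]))
    t=0 if yaw is None else -(((yaw-cur+90)%180)-90)/120
    print('t',round(s['time_s'],2),'pos',np.round(p,4),'yaw',round(cur,2),'tilt',np.round(R[:2,2],3),'delta',np.round(d,3),'turn',round(t,3),'w',round(s['width'],3),'gf',round(s['grip_force'],1),'F',np.round(s['force'],1))
E
python3 - <<'E'
from h import *
go(.6527,.2329,.15,90)
for c in(255,300,330,370): print(onz('top',(c,123),0),onz('top',(c,123),.04),onz('top',(c,115),.0))
print('cup rim',onz('top',(363,147.7),.062))
E
```

```text
t 1.5 pos [0.3761 0.4435 0.2395] yaw 89.79 tilt [ 0.001 -0.001] delta [-1.109 -0.838  0.36 ] turn -0.002 w 0.998 gf 0.0 F [ 0.1  0.2 -0.5]
[0.7418073 0.0534068 0.       ] [0.73092316 0.05189441 0.04      ] [0.7648023  0.05323462 0.        ]
[ 0.74071793 -0.07343142  0.        ] [ 0.72986834 -0.07092082  0.04      ] [ 0.76373793 -0.07379007  0.        ]
[ 0.73999028 -0.1581532   0.        ] [ 0.72916377 -0.15295544  0.04      ] [ 0.76302699 -0.15863665  0.        ]
[ 0.73901834 -0.27131898  0.        ] [ 0.72822265 -0.26253188  0.04      ] [ 0.76207735 -0.27196942  0.        ]
cup rim [ 0.65516826 -0.23703991  0.062     ]
```

step_arm:
  deltas:
    - [-1,-0.76,0,0,0,0,-1]
    - [-1,-0.76,0,0,0,0,-1]
    - [-1,-0.76,0,0,0,0,-1]
    - [-1,-0.76,0,0,0,0,-1]
    - [-1,-0.76,0,0,0,0,-1]
    - [-1,-0.76,0,0,0,0,-1]
    - [-1,-0.76,0,0,0,0,-1]
    - [-1,-0.76,0,0,0,0,-1]

```text
time_s: 2.3
tool_pos: [0.6242, 0.254, 0.2388]
ee_rot: [[-1.0, 0.004, -0.0], [0.004, 1.0, -0.0], [0.0, -0.0, -1.0]]
force: [-0.2, 0.5, 0.0]
width: 1.003
grip_force: 0.0
```

```bash
python3 - <<'E'
from h import *
go(.6527,.2329,.1,90)
E
```

```text
t 2.3 pos [0.6242 0.254  0.2388] yaw 89.77 tilt [-0. -0.] delta [-0.114 -0.084  0.555] turn -0.002 w 1.003 gf 0.0 F [-0.2  0.5  0. ]
```

step_arm:
  deltas:
    - [-0.114,-0.084,0.2,0,0,0,-1]
    - [-0.114,-0.084,0.4,0,0,0,-1]
    - [-0.114,-0.084,0.555,0,0,0,-1]
    - [-0.114,-0.084,0.65,0,0,0,-1]
    - [-0.114,-0.084,0.75,0,0,0,-1]
    - [-0.114,-0.084,0.8,0,0,0,-1]
    - [-0.114,-0.084,0.85,0,0,0,-1]
    - [-0.114,-0.084,0.85,0,0,0,-1]
    - [-0.114,-0.084,0.85,0,0,0,1]
    - [-0.114,-0.084,0.85,0,0,0,1]
    - [-0.114,-0.084,0.85,0,0,0,1]
    - [-0.114,-0.084,0.85,0,0,0,1]
    - [-0.114,-0.084,0.85,0,0,0,1]
    - [-0.114,-0.084,0.85,0,0,0,1]
    - [-0.114,-0.084,0.85,0,0,0,1]
    - [-0.114,-0.084,0.85,0,0,0,1]

```text
time_s: 3.9
tool_pos: [0.6528, 0.235, 0.0292]
ee_rot: [[-1.0, 0.001, 0.003], [0.001, 1.0, 0.0], [-0.003, 0.0, -1.0]]
force: [-1.6, -1.3, 6.1]
width: 0.665
grip_force: 43.5
```

```bash
python3 - <<'E'
from h import *
go(.4692,.232,.15,90)
E
```

```text
t 3.9 pos [0.6528 0.235  0.0292] yaw 89.97 tilt [0.003 0.   ] delta [ 0.733 -0.012 -0.486] turn -0.0 w 0.665 gf 43.5 F [-1.6 -1.3  6.1]
```

step_arm:
  deltas:
    - [0,0,-0.1,0,0,0,1]
    - [0,0,-0.25,0,0,0,1]
    - [0,0,-0.4,0,0,0,1]
    - [0.1,0,-0.45,0,0,0,1]
    - [0.22,0,-0.45,0,0,0,1]
    - [0.34,0,-0.45,0,0,0,1]
    - [0.46,-0.01,-0.45,0,0,0,1]
    - [0.58,-0.01,-0.45,0,0,0,1]
    - [0.68,-0.01,-0.45,0,0,0,1]
    - [0.733,-0.01,-0.45,0,0,0,1]
    - [0.733,-0.01,-0.45,0,0,0,1]
    - [0.733,-0.01,-0.45,0,0,0,1]

```text
time_s: 5.1
tool_pos: [0.4685, 0.2327, 0.1398]
ee_rot: [[-1.0, 0.0, 0.001], [0.0, 1.0, 0.0], [-0.001, 0.0, -1.0]]
force: [0.9, 0.7, -2.9]
width: 0.665
grip_force: 44.2
```

```bash
python3 - <<'E'
from fit import *
s=readout.sense()
go(.4692,.232,.055,90)
im=shot('side','s1',(180,60,420,240),3); t=shot('top','t1')
for c in('top','side'):
    I={c:cv2.imread(f'pics/full_{c[0]}1.png')}
    print(c,*fit(I,'foot',(.4692,.232),z0=s['tool_pos'][2]-.0292))
E
```

```text
t 5.1 pos [0.4685 0.2327 0.1398] yaw 89.98 tilt [0.001 0.   ] delta [-0.002 -0.003  0.339] turn -0.0 w 0.665 gf 44.2 F [ 0.9  0.7 -2.9]
top [0.58122979 0.08490601] 1.0
side [0.4682177  0.23083032] 0.6249629855155945
```

View pics/s1.png

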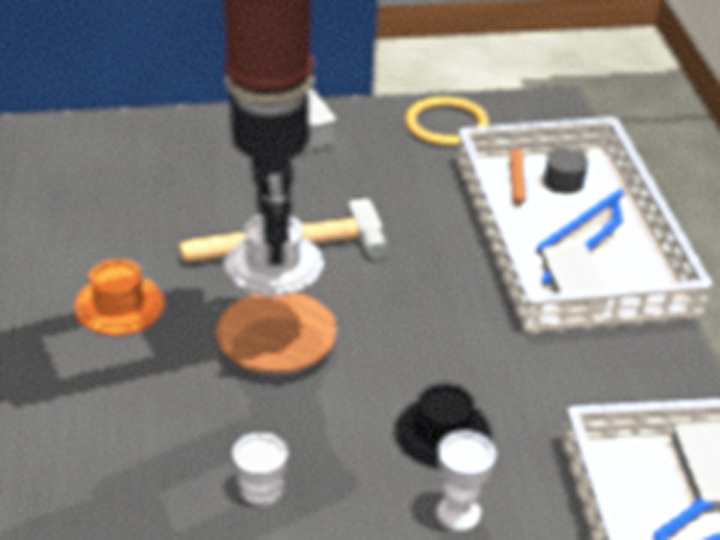

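The foot is held level at crop (275,265), directly above the wheel (277,333). I'll lower and release it.

step_arm:
  deltas:
    - [-0.002,-0.003,0.12,0,0,0,1]
    - [-0.002,-0.003,0.22,0,0,0,1]
    - [-0.002,-0.003,0.29,0,0,0,1]
    - [-0.002,-0.003,0.32,0,0,0,1]
    - [-0.002,-0.003,0.335,0,0,0,1]
    - [-0.002,-0.003,0.341,0,0,0,1]
    - [-0.002,-0.003,0.343,0,0,0,1]
    - [-0.002,-0.003,0.343,0,0,0,1]

```text
time_s: 6.0
tool_pos: [0.4694, 0.2321, 0.0545]
ee_rot: [[-1.0, 0.0, 0.002], [0.0, 1.0, 0.001], [-0.002, 0.001, -1.0]]
force: [0.3, -0.7, -3.1]
width: 0.662
grip_force: 44.2
```

```bash
python3 - <<'E'
from h import *
go(.4692,.232,.055,90)
E
```

```text
t 6.0 pos [0.4694 0.2321 0.0545] yaw 89.97 tilt [0.002 0.001] delta [ 0.001 -0.    -0.002] turn -0.0 w 0.662 gf 44.2 F [ 0.3 -0.7 -3.1]
```

step_arm:
  deltas:
    - [0,0,0.004,0,0,0,1]
    - [0,0,0.008,0,0,0,1]
    - [0,0,0.008,0,0,0,1]
    - [0,0,0.008,0,0,0,-1]
    - [0,0,0.008,0,0,0,-1]
    - [0,0,0.008,0,0,0,-1]
    - [0,0,0.008,0,0,0,-1]
    - [0,0,-0.1,0,0,0,-1]
    - [0,0,-0.3,0,0,0,-1]
    - [0,0,-0.5,0,0,0,-1]

```text
time_s: 7.0
tool_pos: [0.4675, 0.2315, 0.1788]
ee_rot: [[-1.0, 0.001, -0.003], [0.001, 1.0, -0.001], [0.003, -0.001, -1.0]]
force: [1.2, 0.7, -0.9]
width: 0.998
grip_force: 0.0
```

```bash
python3 - <<'E'
from h import *
go(.6236,-.0305,.2,90)
E
```

```text
t 7.0 pos [0.4675 0.2315 0.1788] yaw 89.97 tilt [-0.003 -0.001] delta [-0.625 -1.048 -0.086] turn -0.0 w 0.998 gf 0.0 F [ 1.2  0.7 -0.9]
```

step_arm:
  deltas:
    - [-0.1,-0.15,-0.09,0,0,0,-1]
    - [-0.625,-1,-0.09,0,0,0,-1]
    - [-0.625,-1,-0.09,0,0,0,-1]
    - [-0.625,-1,-0.09,0,0,0,-1]
    - [-0.625,-1,-0.09,0,0,0,-1]
    - [-0.625,-1,-0.09,0,0,0,-1]
    - [-0.625,-1,-0.09,0,0,0,-1]
    - [-0.625,-1,-0.09,0,0,0,-1]
    - [-0.625,-1,-0.09,0,0,0,-1]

```text
time_s: 7.9
tool_pos: [0.6241, -0.0174, 0.2006]
ee_rot: [[-1.0, 0.0, -0.001], [0.0, 1.0, 0.001], [0.001, 0.001, -1.0]]
force: [0.2, 0.9, -0.9]
width: 0.996
grip_force: 0.0
```

```bash
python3 - <<'E'
from fit import *
go(.6236,-.0305,.069,90)
shot('side','s2'); shot('top','t2')
I={c:cv2.imread(f'pics/full_{c[0]}2.png') for c in('top','side')}
for c in I: print('foot',c,*fit({c:I[c]},'foot',(.4692,.232),z0=.025))
m=np.hstack([cv2.resize(I['top'][180:260,150:230],(380,380)),cv2.resize(I['side'][115:215,225:325],(380,380))])
cv2.imwrite('pics/c2.png',m)
E
```

```text
t 7.9 pos [ 0.6241 -0.0174  0.2006] yaw 90.0 tilt [-0.001  0.001] delta [ 0.001 -0.053  0.526] turn -0.0 w 0.996 gf 0.0 F [ 0.2  0.9 -0.9]
foot top [0.4686733 0.2320464] 0.16398920118808746
foot side [0.4691751  0.23211353] 0.47883346676826477
```

View pics/c2.png

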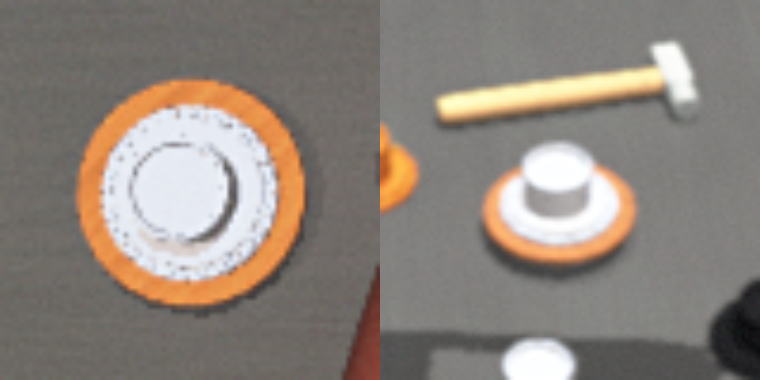

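The foot stands concentric on the wheel (left half 190,193; right half 558,195), at (0.469, 0.232). Next I'll grip the tall stem.

step_arm:
  deltas:
    - [0,-0.053,0.05,0,0,0,-1]
    - [0,-0.053,0.2,0,0,0,-1]
    - [0,-0.053,0.35,0,0,0,-1]
    - [0,-0.053,0.45,0,0,0,-1]
    - [0,-0.053,0.52,0,0,0,-1]
    - [0,-0.053,0.523,0,0,0,-1]
    - [0,-0.053,0.523,0,0,0,1]
    - [0,-0.053,0.523,0,0,0,1]
    - [0,-0.053,0.523,0,0,0,1]
    - [0,-0.053,0.523,0,0,0,1]
    - [0,-0.053,0.523,0,0,0,1]
    - [0,-0.053,0.523,0,0,0,1]
    - [0,-0.053,0.523,0,0,0,1]
    - [0,-0.053,0.523,0,0,0,1]

```text
time_s: 9.4
tool_pos: [0.6261, -0.0316, 0.0724]
ee_rot: [[-1.0, 0.0, 0.003], [0.0, 1.0, -0.0], [-0.003, -0.0, -1.0]]
force: [-0.6, 1.9, 5.6]
width: 0.569
grip_force: 41.7
```

```bash
python3 - <<'E'
from h import *
go(.469,.232,.069+.12,90)
E
```

```text
t 9.4 pos [ 0.6261 -0.0316  0.0724] yaw 89.98 tilt [ 0.003 -0.   ] delta [ 0.627  1.054 -0.469] turn -0.0 w 0.569 gf 41.7 F [-0.6  1.9  5.6]
```

step_arm:
  deltas:
    - [0,0,-0.1,0,0,0,1]
    - [0,0,-0.25,0,0,0,1]
    - [0,0,-0.4,0,0,0,1]
    - [0.06,0.1,-0.5,0,0,0,1]
    - [0.14,0.23,-0.5,0,0,0,1]
    - [0.22,0.37,-0.5,0,0,0,1]
    - [0.3,0.5,-0.5,0,0,0,1]
    - [0.38,0.64,-0.5,0,0,0,1]
    - [0.46,0.77,-0.5,0,0,0,1]
    - [0.53,0.88,-0.5,0,0,0,1]
    - [0.58,0.96,-0.5,0,0,0,1]
    - [0.61,1,-0.5,0,0,0,1]
    - [0.61,1,-0.5,0,0,0,1]
    - [0.61,1,-0.5,0,0,0,1]

```text
time_s: 10.8
tool_pos: [0.4727, 0.218, 0.1953]
ee_rot: [[-1.0, 0.0, 0.0], [0.0, 1.0, -0.001], [-0.0, -0.001, -1.0]]
force: [0.2, -0.4, -3.3]
width: 0.569
grip_force: 42.8
```

```bash
python3 - <<'E'
from fit import *
s=readout.sense();z0=s['tool_pos'][2]-.0724
go(.469,.232,.1374,90)
shot('side','s3',(200,60,340,220),3.5); I={'side':cv2.imread('pics/full_s3.png')}
print(z0,*fit(I,'stem',s['tool_pos'][:2],z0=z0))
E
```

```text
t 10.8 pos [0.4727 0.218  0.1953] yaw 89.99 tilt [ 0.    -0.001] delta [0.015 0.056 0.231] turn -0.0 w 0.569 gf 42.8 F [ 0.2 -0.4 -3.3]
0.12286463852899125 [0.464044   0.17670638] 0.6996589303016663
```

View pics/s3.png

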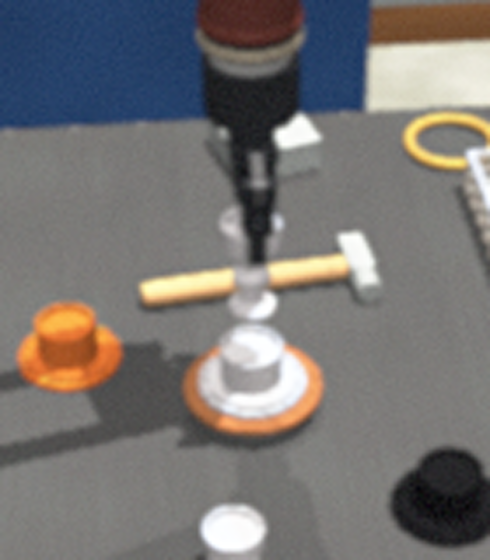

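```bash
python3 - <<'E'
from h import *
I=cv2.imread('pics/full_s3.png')
print(onz('side',(272.1-.0,146.6),.1229+.004), onz('side',(200+250.5/3.5,60+345/3.5),.071))
print(I[140:150,260:286].min(2))
E
```

```text
[0.47038397 0.21807648 0.1269    ] [0.46878247 0.22921868 0.071     ]
[[181 183 179 178 175 164 155 158 174 183 191 191 193 186 172 158 139 127
  121 119 118 111 106  97  91  87]
 [163 162 159 157 152 143 132 139 148 161 169 172 170 162 151 135 118 102
   90  87  86  83  79  70  74  71]
 [140 134 132 127 121 112 111 116 132 147 156 155 154 148 139 133 118  95
   74  69  72  78  79  79  79  78]
 [110 102  97  95  91  92 108 131 140 147 151 157 153 151 152 173 177 147
  108  81  83  98 106 109 108 107]
 [ 78  76  76  73  77 101 137 160 156 154 157 161 156 151 165 209 234 221
  172 123 111 111 120 123 125 124]
 [ 64  71  78  77  93 131 166 178 170 163 162 160 161 160 178 224 246 248
  215 149 118 123 123 126 125 128]
 [ 81  90  98 103 116 153 179 190 184 177 176 177 179 189 221 242 253 254
  228 154 123 125 125 126 126 126]
 [105 108 115 117 125 151 175 183 189 191 190 195 207 228 246 253 255 252
  213 148 122 126 125 125 124 123]
 [117 123 121 122 125 138 161 182 191 196 197 209 232 246 253 255 254 237
  179 136 120 124 125 124 122 124]
 [123 122 126 119 124 128 146 168 181 188 201 224 242 251 252 251 238 199
  148 124 124 125 125 123 124 122]]
```

The stem hangs upright, its base at crop (252,303) above the foot's socket (251,345). It sits about 2.5 mm short of the TCP in x, so I'm correcting for that, then seating and releasing.

step_arm:
  deltas:
    - [0.004,0.03,0,0,0,0,1]
    - [0.004,0.056,0,0,0,0,1]
    - [0.004,0.056,0.05,0,0,0,1]
    - [0.004,0.056,0.12,0,0,0,1]
    - [0.004,0.056,0.18,0,0,0,1]
    - [0.004,0.056,0.21,0,0,0,1]
    - [0.004,0.056,0.225,0,0,0,1]
    - [0.004,0.056,0.233,0,0,0,1]
    - [0.004,0.056,0.239,0,0,0,1]
    - [0.004,0.056,0.239,0,0,0,1]

```text
time_s: 11.85
tool_pos: [0.472, 0.2324, 0.1375]
ee_rot: [[-1.0, 0.0, 0.001], [0.0, 1.0, -0.0], [-0.001, -0.0, -1.0]]
force: [-3.8, -3.4, 5.9]
width: 0.567
grip_force: 43.3
```

```bash
python3 - <<'E'
from h import *
go(.4717,.232,.1374,90)
E
```

```text
t 11.85 pos [0.472  0.2324 0.1375] yaw 89.98 tilt [ 0.001 -0.   ] delta [ 0.001 -0.002  0.   ] turn -0.0 w 0.567 gf 43.3 F [-3.8 -3.4  5.9]
```

step_arm:
  deltas:
    - [0,0,-0.006,0,0,0,1]
    - [0,0,-0.006,0,0,0,-1]
    - [0,0,-0.006,0,0,0,-1]
    - [0,0,-0.006,0,0,0,-1]
    - [0,0,-0.006,0,0,0,-1]
    - [0,0,-0.006,0,0,0,-1]
    - [0,0,-0.1,0,0,0,-1]
    - [0,0,-0.3,0,0,0,-1]
    - [0,-0.2,-0.45,0,0,0,-1]
    - [0,-0.4,-0.45,0,0,0,-1]
    - [0,-0.6,-0.45,0,0,0,-1]
    - [0,-0.8,-0.45,0,0,0,-1]
    - [0,-1,-0.45,0,0,0,-1]

```text
time_s: 13.15
tool_pos: [0.471, -0.0087, 0.2485]
ee_rot: [[-1.0, -0.0, 0.001], [-0.0, 1.0, -0.0], [-0.001, -0.0, -1.0]]
force: [1.0, 0.1, -0.6]
width: 1.002
grip_force: 0.0
```

```bash
python3 - <<'E'
from fit import *
I={}
shot('side','s4'); shot('top','t4')
I={c:cv2.imread(f'pics/full_{c[0]}4.png') for c in('top','side')}
P['two']=[(r,h) for r,h in P['foot']]+[(20,40)]+[(r,h+40) for r,h in P['stem']]
P['collar']=[(25,108),(25,130)]
for c in I: print('stem',c,*fit({c:I[c]},'stem',(.469,.232),z0=.065),*fit({c:I[c]},'two',(.469,.232),z0=.025))
m=np.hstack([cv2.resize(I['top'][180:260,150:230],(380,380)),cv2.resize(I['side'][95:195,225:325],(380,380))])
cv2.imwrite('pics/c4.png',m)
go(.658,-.238,.2,-5.5)
E
```

```text
stem top [0.47494983 0.2261604 ] 0.5716277360916138 [0.46909942 0.23236255] 0.18205910921096802
stem side [0.44638281 0.20918555] 0.5835654735565186 [0.44833398 0.24293066] 0.5282774567604065
t 13.25 pos [ 0.4712 -0.0125  0.2483] yaw 89.56 tilt [ 0.001 -0.002] delta [-0.754 -0.896  0.196] turn -0.708 w 0.997 gf 0.0 F [ 0.1  0.5 -0. ]
```

View pics/c4.png

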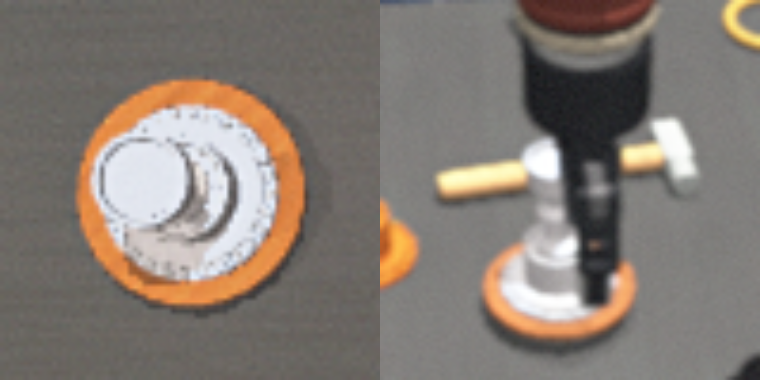

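The tall stem stands upright in the foot: its collar is at left half (143,182) and its silhouette fit is concentric at (0.469, 0.232). On to the cup, turning the gripper to close across the cup's x.

step_arm:
  deltas:
    - [-0.75,-0.9,0.2,0,0,0.79,-1]
    - [-0.75,-0.9,0.2,0,0,0.79,-1]
    - [-0.75,-0.9,0.2,0,0,0.79,-1]
    - [-0.75,-0.9,0.2,0,0,0.79,-1]
    - [-0.75,-0.9,0.2,0,0,0.79,-1]
    - [-0.75,-0.9,0.2,0,0,0.79,-1]
    - [-0.75,-0.9,0.2,0,0,0.79,-1]
    - [-0.75,-0.9,0.2,0,0,0.79,-1]
    - [-0.75,-0.9,0.2,0,0,0.79,-1]
    - [-0.75,-0.9,0.2,0,0,0.79,-1]
    - [-0.75,-0.9,0.2,0,0,0.79,-1]
    - [-0.75,-0.9,0.2,0,0,0.79,-1]
    - [-0.75,-0.9,0.2,0,0,0.79,-1]

```text
time_s: 14.55
tool_pos: [0.6588, -0.2313, 0.1978]
ee_rot: [[0.08, 0.997, -0.0], [0.997, -0.08, 0.0], [0.0, -0.0, -1.0]]
force: [0.7, 0.5, 0.1]
width: 0.999
grip_force: 0.0
```

```bash
python3 - <<'E'
from h import *
go(.658,-.238,.040,-5.5)
print('stem top',onz('top',(180.1-.5,218.3-.5),.155))
I=cv2.imread('pics/full_t0.png');S=cv2.imread('pics/full_s0.png')
m=np.hstack([cv2.resize(I[130:170,340:390],(500,400),interpolation=cv2.INTER_CUBIC)[:,:400],cv2.resize(S[255:305,340:390],(400,400),interpolation=cv2.INTER_CUBIC)])
# overlay the rim circle for guess
th=np.linspace(0,2*np.pi,60)
for x,y,col in((.6552,-.237,(0,0,255)),(.662,-.2387,(255,0,0))):
  for cam,(u0,v0,k,off) in(('top',(340,130,10,0)),('side',(340,255,8,400))):
    q=np.array([(proj(cam,(x+.03*np.cos(a),y+.03*np.sin(a),.062))-[u0,v0]+.5)*k+[off,0] for a in th]).astype(int)
    cv2.polylines(m,[q.reshape(-1,1,2)],True,col,1)
cv2.imwrite('pics/c5.png',m)
E
```

```text
t 14.55 pos [ 0.6588 -0.2313  0.1978] yaw -4.57 tilt [-0.  0.] delta [-0.027 -0.001  0.631] turn 0.008 w 0.999 gf 0.0 F [0.7 0.5 0.1]
stem top [0.46706674 0.23196451 0.155     ]
```

View pics/c5.png

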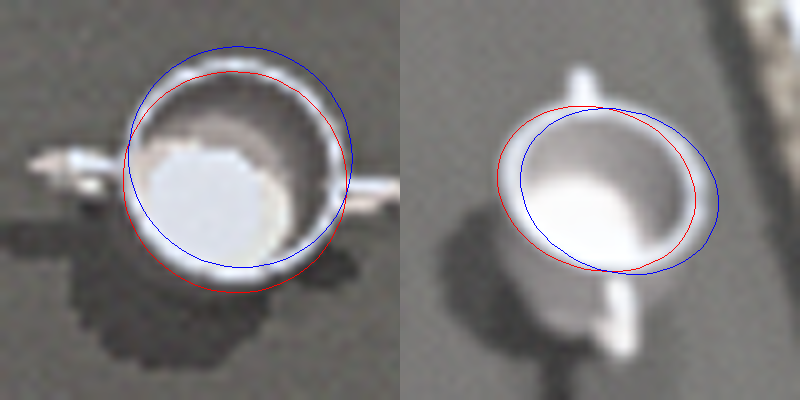

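The rim (left half, centre 238,170) lies between my two guesses, which puts the cup at (0.658, -0.238), with handles about 5° off y, matching the gripper. I'll grip it.

step_arm:
  deltas:
    - [-0.027,0,0.1,0,0,0,-1]
    - [-0.027,0,0.25,0,0,0,-1]
    - [-0.027,0,0.4,0,0,0,-1]
    - [-0.027,0,0.5,0,0,0,-1]
    - [-0.027,0,0.58,0,0,0,-1]
    - [-0.027,0,0.624,0,0,0,-1]
    - [-0.027,0,0.624,0,0,0,-1]
    - [-0.027,0,0.624,0,0,0,1]
    - [-0.027,0,0.624,0,0,0,1]
    - [-0.027,0,0.624,0,0,0,1]
    - [-0.027,0,0.624,0,0,0,1]
    - [-0.027,0,0.624,0,0,0,1]
    - [-0.027,0,0.624,0,0,0,1]
    - [-0.027,0,0.624,0,0,0,1]
    - [-0.027,0,0.624,0,0,0,1]

```text
time_s: 16.05
tool_pos: [0.6593, -0.2395, 0.0443]
ee_rot: [[0.084, 0.996, 0.003], [0.996, -0.084, -0.002], [-0.001, 0.003, -1.0]]
force: [-0.9, 0.4, 6.3]
width: 0.676
grip_force: 44.1
```

```bash
python3 - <<'E'
from h import *
go(.468,.232,.29)
E
```

```text
t 16.05 pos [ 0.6593 -0.2395  0.0443] yaw -4.82 tilt [ 0.003 -0.002] delta [ 1.814 -0.918 -0.988] turn 0 w 0.676 gf 44.1 F [-0.9  0.4  6.3]
```

step_arm:
  deltas:
    - [0,0,-0.1,0,0,0,1]
    - [0,0,-0.25,0,0,0,1]
    - [0,0,-0.4,0,0,0,1]
    - [0,0,-0.55,0,0,0,1]
    - [0,0,-0.7,0,0,0,1]
    - [0.1,-0.05,-0.8,0,0,0,1]
    - [0.22,-0.11,-0.8,0,0,0,1]
    - [0.34,-0.17,-0.8,0,0,0,1]
    - [0.46,-0.23,-0.8,0,0,0,1]
    - [0.58,-0.29,-0.8,0,0,0,1]
    - [0.7,-0.35,-0.8,0,0,0,1]
    - [0.82,-0.41,-0.8,0,0,0,1]
    - [0.95,-0.48,-0.8,0,0,0,1]

```text
time_s: 17.35
tool_pos: [0.5577, 0.009, 0.2419]
ee_rot: [[0.084, 0.996, 0.0], [0.996, -0.084, 0.0], [0.0, 0.0, -1.0]]
force: [0.6, -0.6, -1.0]
width: 0.675
grip_force: 43.7
```

step_arm:
  deltas:
    - [0.12,-0.06,0,0,0,0,1]
    - [0.24,-0.12,0,0,0,0,1]
    - [0.36,-0.18,0,0,0,0,1]
    - [0.48,-0.24,0,0,0,0,1]
    - [0.6,-0.3,0,0,0,0,1]
    - [0.7,-0.36,0,0,0,0,1]
    - [0.78,-0.4,0,0,0,0,1]
    - [0.83,-0.43,0,0,0,0,1]
    - [0.86,-0.44,0,0,0,0,1]
    - [0.86,-0.44,0,0,0,0,1]
    - [0.86,-0.44,0,0,0,0,1]

```text
time_s: 18.45
tool_pos: [0.4673, 0.2308, 0.242]
ee_rot: [[0.084, 0.996, 0.0], [0.996, -0.084, -0.001], [-0.001, 0.0, -1.0]]
force: [0.2, 0.2, -1.0]
width: 0.678
grip_force: 43.7
```

```bash
python3 - <<'E'
from fit import *
s=readout.sense();z0=s['tool_pos'][2]-.0443;p=s['tool_pos']
go(.468,.232,.1933)
shot('side','s6')
m=cv2.resize(cv2.imread('pics/full_s6.png')[60:210,200:340],None,fx=4,fy=4,interpolation=cv2.INTER_CUBIC)
def circ(x,y,z,r,col):
    q=np.array([(proj('side',(x+r*np.cos(a),y+r*np.sin(a),z))-[200,60]+.5)*4 for a in th]).astype(int)
    cv2.polylines(m,[q.reshape(-1,1,2)],True,col,1)
circ(p[0],p[1],z0,.016,(0,0,255));circ(p[0],p[1],z0+.062,.03,(0,0,255));circ(.469,.232,.155,.025,(255,0,0));circ(.469,.232,.071,.029,(255,0,0))
cv2.imwrite('pics/c6.png',m); print(z0)
E
```

```text
t 18.45 pos [0.4673 0.2308 0.242 ] yaw -4.84 tilt [ 0.    -0.001] delta [0.005 0.003 0.195] turn 0 w 0.678 gf 43.7 F [ 0.2  0.2 -1. ]
0.19769088052116032
```

View pics/c6.png

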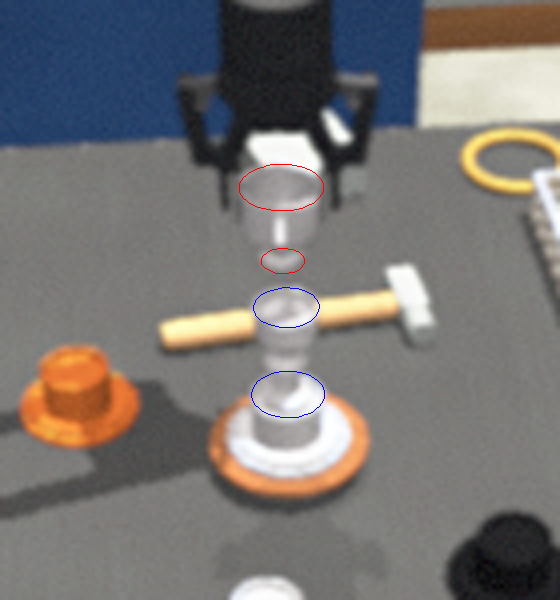

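The cup hangs upright (rim 281,187, foot 283,260), about 1 mm from concentric with the stem's socket (286,307). I'll lower it.

step_arm:
  deltas:
    - [0.002,0.004,0.05,0,0,0,1]
    - [0.002,0.004,0.1,0,0,0,1]
    - [0.002,0.004,0.14,0,0,0,1]
    - [0.002,0.004,0.165,0,0,0,1]
    - [0.002,0.004,0.18,0,0,0,1]
    - [0.002,0.004,0.19,0,0,0,1]
    - [0.002,0.004,0.196,0,0,0,1]
    - [0.002,0.004,0.2,0,0,0,1]
    - [0.002,0.004,0.2,0,0,0,1]

```text
time_s: 19.4
tool_pos: [0.4684, 0.2321, 0.1933]
ee_rot: [[0.084, 0.996, 0.001], [0.996, -0.084, 0.0], [0.001, 0.001, -1.0]]
force: [-2.2, -1.2, 4.3]
width: 0.677
grip_force: 44.2
```

```bash
python3 - <<'E'
from h import *
go(.468,.232,.1933)
E
```

```text
t 19.4 pos [0.4684 0.2321 0.1933] yaw -4.82 tilt [0.001 0.   ] delta [-0.    -0.002  0.   ] turn 0 w 0.677 gf 44.2 F [-2.2 -1.2  4.3]
```

step_arm:
  deltas:
    - [0,0,-0.005,0,0,0,1]
    - [0,0,-0.005,0,0,0,-1]
    - [0,0,-0.005,0,0,0,-1]
    - [0,0,-0.005,0,0,0,-1]
    - [0,0,-0.005,0,0,0,-1]
    - [0,0,-0.005,0,0,0,-1]
    - [0,0,-0.05,0,0,0,-1]
    - [0,0,-0.2,0,0,0,-1]
    - [0,0,-0.35,0,0,0,-1]
    - [-0.2,0,-0.4,0,0,0,-1]
    - [-0.4,0,-0.4,0,0,0,-1]
    - [-0.6,0,-0.4,0,0,0,-1]
    - [-0.8,0,-0.4,0,0,0,-1]
    - [-1,0,-0.4,0,0,0,-1]

```text
time_s: 20.8
tool_pos: [0.4467, -0.0175, 0.2934]
ee_rot: [[0.083, 0.997, 0.002], [0.997, -0.083, -0.0], [-0.0, 0.002, -1.0]]
force: [1.4, -0.3, 0.1]
width: 1.0
grip_force: 0.0
```

step_arm:
  deltas:
    - [-0.2,0,0.1,0,0,0,-1]
    - [-0.4,0,0.2,0,0,0,-1]
    - [-0.6,0,0.3,0,0,0,-1]
    - [-0.8,0,0.4,0,0,0,0.1]
    - [-0.81,0,0.5,0,0,0,0.1]

```text
time_s: 21.3
tool_pos: [0.431, -0.2219, 0.1692]
ee_rot: [[0.087, 0.996, 0.005], [0.996, -0.087, -0.004], [-0.004, 0.005, -1.0]]
force: [0.4, -0.3, -0.3]
width: 0.691
grip_force: 0.0
```

```bash
python3 - <<'E'
from fit import *
go(.4448,-.2212,.026)
shot('side','s7');shot('top','t7')
m=[]
for cam,b,k in(('top',(140,170,230,260),4),('side',(225,65,325,190),4)):
    im=cv2.imread(f'pics/full_{cam[0]}7.png')[b[1]:b[3],b[0]:b[2]]
    im=cv2.resize(im,None,fx=k,fy=k,interpolation=cv2.INTER_CUBIC)
    for x,y,z,r in((.469,.232,.211,.03),(.469,.232,.155,.025),(.469,.232,.071,.029)):
        q=np.array([(proj(cam,(x+r*np.cos(a),y+r*np.sin(a),z))-b[:2]+.5)*k for a in th]).astype(int)
        cv2.polylines(im,[q.reshape(-1,1,2)],True,(255,0,0),1)
    m.append(cv2.copyMakeBorder(im,0,500-im.shape[0],0,0,cv2.BORDER_CONSTANT))
cv2.imwrite('pics/c7.png',np.hstack(m))
E
```

```text
t 21.3 pos [ 0.431  -0.2219  0.1692] yaw -4.96 tilt [ 0.005 -0.004] delta [0.01  0.052 0.573] turn 0 w 0.691 gf 0.0 F [ 0.4 -0.3 -0.3]
```

View pics/c7.png

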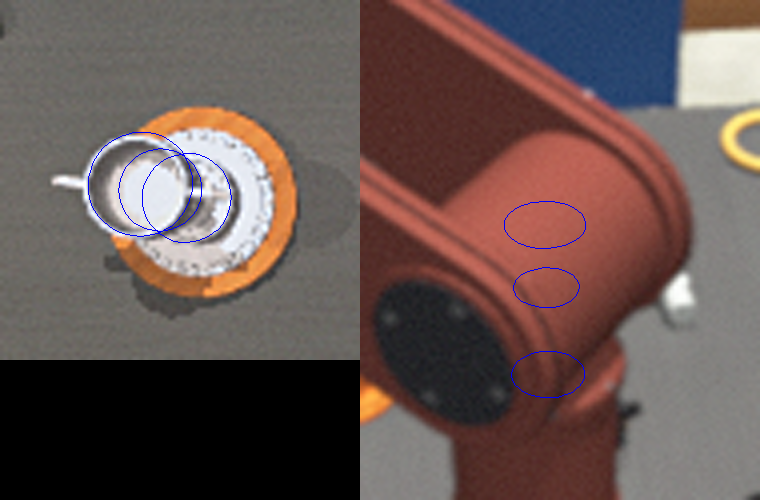

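The cup stands on the stem: its rim at left (138,187) is about 2-3 mm off nominal, and the side view is blocked by the arm. Next is the lid. I'll align over it first.

step_arm:
  deltas:
    - [0.01,0.052,0.2,0,0,0,0.1]
    - [0.01,0.052,0.3,0,0,0,0.1]
    - [0.01,0.052,0.3,0,0,0,0.1]
    - [0.01,0.052,0.3,0,0,0,0.1]

```text
time_s: 21.8
tool_pos: [0.4438, -0.2159, 0.0934]
ee_rot: [[0.083, 0.997, 0.0], [0.997, -0.083, -0.0], [-0.0, 0.0, -1.0]]
force: [0.3, -0.6, 0.2]
width: 0.447
grip_force: 0.0
```

```bash
python3 - <<'E'
from fit import *
go(.4448,-.2212,.026)
shot('side','s8');shot('top','t8')
I=cv2.imread('pics/full_s8.png');print('lid side',*fit({'side':I},'lid',(.4448,-.2212)))
b=(225,65,325,190);k=4
im=cv2.resize(I[b[1]:b[3],b[0]:b[2]],None,fx=k,fy=k,interpolation=cv2.INTER_CUBIC)
im2=cv2.resize(I[250:375,225:325],None,fx=k,fy=k,interpolation=cv2.INTER_CUBIC)
cv2.imwrite('pics/c8.png',np.hstack([im,im2]))
E
```

```text
t 21.8 pos [ 0.4438 -0.2159  0.0934] yaw -4.79 tilt [ 0. -0.] delta [-0.021  0.006  0.27 ] turn 0 w 0.447 gf 0.0 F [ 0.3 -0.6  0.2]
lid side [ 0.44526875 -0.219075  ] 0.4844370484352112
```

View pics/c8.png

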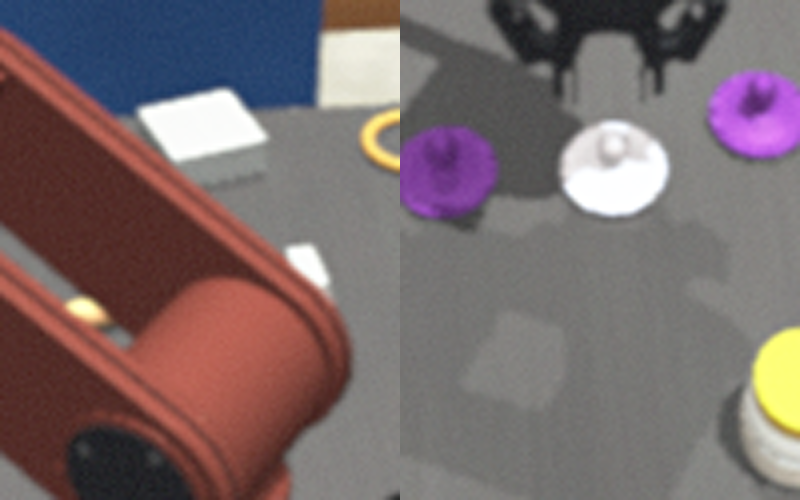

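The gripper straddles the silver lid's finial (crop 613,150), with the purple lids well clear. I'll descend and grip.

step_arm:
  deltas:
    - [-0.021,0.006,0.05,0,0,0,0.1]
    - [-0.021,0.006,0.14,0,0,0,0.1]
    - [-0.021,0.006,0.21,0,0,0,0.1]
    - [-0.021,0.006,0.25,0,0,0,0.1]
    - [-0.021,0.006,0.266,0,0,0,0.1]
    - [-0.021,0.006,0.266,0,0,0,0.1]
    - [-0.021,0.006,0.266,0,0,0,1]
    - [-0.021,0.006,0.266,0,0,0,1]
    - [-0.021,0.006,0.266,0,0,0,1]
    - [-0.021,0.006,0.266,0,0,0,1]
    - [-0.021,0.006,0.266,0,0,0,1]
    - [-0.021,0.006,0.266,0,0,0,1]
    - [-0.021,0.006,0.266,0,0,0,1]
  grip_force: 30

```text
time_s: 23.2
tool_pos: [0.4451, -0.2221, 0.0264]
ee_rot: [[0.084, 0.996, 0.002], [0.996, -0.084, -0.001], [-0.001, 0.002, -1.0]]
force: [1.2, 0.2, 6.0]
width: 0.197
grip_force: 29.7
```

```bash
python3 - <<'E'
from h import *
go(.468,.233,.205+.027+.06)
E
```

```text
t 23.2 pos [ 0.4451 -0.2221  0.0264] yaw -4.83 tilt [ 0.002 -0.001] delta [ 1.82  -0.06  -1.064] turn 0 w 0.197 gf 29.7 F [1.2 0.2 6. ]
```

step_arm:
  deltas:
    - [0,0,-0.1,0,0,0,1]
    - [0,0,-0.25,0,0,0,1]
    - [0,0,-0.4,0,0,0,1]
    - [0,0,-0.55,0,0,0,1]
    - [0,0,-0.7,0,0,0,1]
    - [0.1,0,-0.85,0,0,0,1]
    - [0.22,-0.01,-0.97,0,0,0,1]
    - [0.34,-0.01,-1,0,0,0,1]
    - [0.46,-0.02,-1,0,0,0,1]
    - [0.58,-0.02,-1,0,0,0,1]
    - [0.7,-0.02,-1,0,0,0,1]
    - [0.82,-0.03,-1,0,0,0,1]
    - [0.94,-0.03,-1,0,0,0,1]

```text
time_s: 24.5
tool_pos: [0.4556, 0.0146, 0.2747]
ee_rot: [[0.084, 0.996, -0.002], [0.996, -0.084, 0.0], [-0.0, -0.002, -1.0]]
force: [0.6, 0.7, -0.7]
width: 0.194
grip_force: 29.7
```

step_arm:
  deltas:
    - [0.12,0,-0.1,0,0,0,1]
    - [0.24,-0.01,-0.1,0,0,0,1]
    - [0.36,-0.01,-0.1,0,0,0,1]
    - [0.48,-0.02,-0.1,0,0,0,1]
    - [0.6,-0.02,-0.1,0,0,0,1]
    - [0.7,-0.03,-0.1,0,0,0,1]
    - [0.78,-0.03,-0.1,0,0,0,1]
    - [0.84,-0.03,-0.1,0,0,0,1]
    - [0.87,-0.03,-0.1,0,0,0,1]
    - [0.88,-0.03,-0.1,0,0,0,1]
    - [0.88,-0.03,-0.1,0,0,0,1]
    - [0.88,-0.03,-0.1,0,0,0,1]

```text
time_s: 25.7
tool_pos: [0.4677, 0.2324, 0.3005]
ee_rot: [[0.085, 0.996, -0.0], [0.996, -0.085, -0.0], [-0.0, -0.0, -1.0]]
force: [0.5, -0.5, -0.5]
width: 0.196
grip_force: 29.7
```

```bash
python3 - <<'E'
from fit import *
s=readout.sense();z0=s['tool_pos'][2]-.0264;p=s['tool_pos']
go(.468,.233,.2314)
shot('side','s9')
m=cv2.resize(cv2.imread('pics/full_s9.png')[50:200,200:340],None,fx=4,fy=4,interpolation=cv2.INTER_CUBIC)
def circ(x,y,z,r,col):
    q=np.array([(proj('side',(x+r*np.cos(a),y+r*np.sin(a),z))-[200,50]+.5)*4 for a in th]).astype(int)
    cv2.polylines(m,[q.reshape(-1,1,2)],True,col,1)
circ(p[0],p[1],z0+.007,.033,(0,0,255));circ(.468,.233,.211,.03,(255,0,0));circ(.469,.232,.071,.029,(255,0,0))
cv2.imwrite('pics/c9.png',m); print(z0)
E
```

```text
t 25.7 pos [0.4677 0.2324 0.3005] yaw -4.87 tilt [-0. -0.] delta [0.003 0.001 0.276] turn 0 w 0.196 gf 29.7 F [ 0.5 -0.5 -0.5]
0.2740869253412761
```

View pics/c9.png

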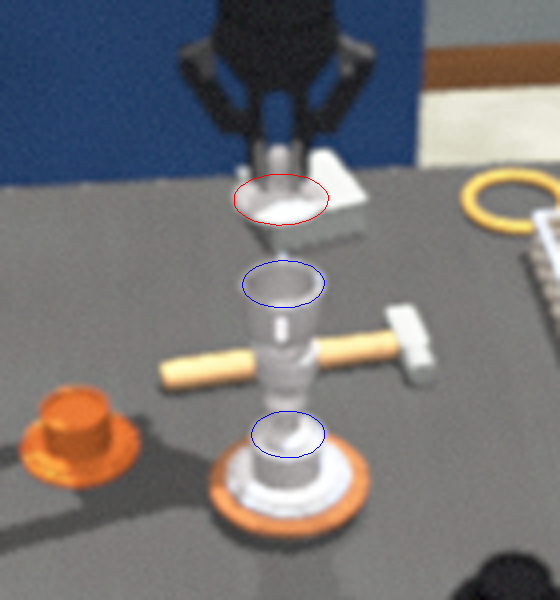

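The tower is straight, and the lid (281,200) hangs level and matches its prediction over the cup rim (283,284). I'll lower it.

step_arm:
  deltas:
    - [0.002,0,0.06,0,0,0,1]
    - [0.002,0,0.13,0,0,0,1]
    - [0.002,0,0.19,0,0,0,1]
    - [0.002,0,0.23,0,0,0,1]
    - [0.002,0,0.25,0,0,0,1]
    - [0.002,0,0.263,0,0,0,1]
    - [0.002,0,0.271,0,0,0,1]
    - [0.002,0,0.277,0,0,0,1]
    - [0.002,0,0.28,0,0,0,1]
    - [0.002,0,0.28,0,0,0,1]

```text
time_s: 26.75
tool_pos: [0.468, 0.2338, 0.2314]
ee_rot: [[0.084, 0.996, 0.001], [0.996, -0.084, 0.0], [0.001, 0.001, -1.0]]
force: [-1.9, -0.8, 2.2]
width: 0.195
grip_force: 29.9
```

```bash
python3 - <<'E'
from h import *
go(.468,.233,.2314)
E
```

```text
t 26.75 pos [0.468  0.2338 0.2314] yaw -4.82 tilt [0.001 0.   ] delta [-0.003  0.     0.   ] turn 0 w 0.195 gf 29.9 F [-1.9 -0.8  2.2]
```

Contact came at the expected height. I'll release and go up and away.

step_arm:
  deltas:
    - [0,0,-0.003,0,0,0,1]
    - [0,0,-0.003,0,0,0,0]
    - [0,0,-0.003,0,0,0,0]
    - [0,0,-0.003,0,0,0,0]
    - [0,0,-0.003,0,0,0,0]
    - [0,0,-0.003,0,0,0,0]
    - [0,0,-0.05,0,0,0,0]
    - [0,0,-0.2,0,0,0,0]
    - [0,0,-0.35,0,0,0,0]
    - [-0.2,0,-0.4,0,0,0,0]
    - [-0.4,0.2,-0.4,0,0,0,0]
    - [-0.6,0.4,-0.4,0,0,0,0]
    - [-0.8,0.6,-0.4,0,0,0,0]
    - [-1,0.8,-0.4,0,0,0,0]
    - [-1,0.8,-0.4,0,0,0,0]
    - [-1,0.8,-0.4,0,0,0,0]

```text
time_s: 28.35
tool_pos: [0.6474, -0.0354, 0.3312]
ee_rot: [[0.086, 0.996, 0.001], [0.996, -0.086, -0.001], [-0.001, 0.001, -1.0]]
force: [0.6, -0.4, 0.2]
width: 0.5
grip_force: 0.0
```

```bash
python3 - <<'E'
from h import *
go(.468,.233,.3)
a=shot('top','t10');b=shot('side','s10')
a=cv2.resize(a[170:260,140:230],(360,360));b=cv2.resize(b[60:210,200:340],None,fx=3,fy=3)
a=cv2.copyMakeBorder(a,0,b.shape[0]-360,0,0,cv2.BORDER_CONSTANT);cv2.imwrite('pics/c10.png',np.hstack([a,b]))
E
```

```text
t 28.35 pos [ 0.6474 -0.0354  0.3312] yaw -4.94 tilt [ 0.001 -0.001] delta [ 1.008 -0.807  0.123] turn 0 w 0.5 gf 0.0 F [ 0.6 -0.4  0.2]
```

View pics/c10.png

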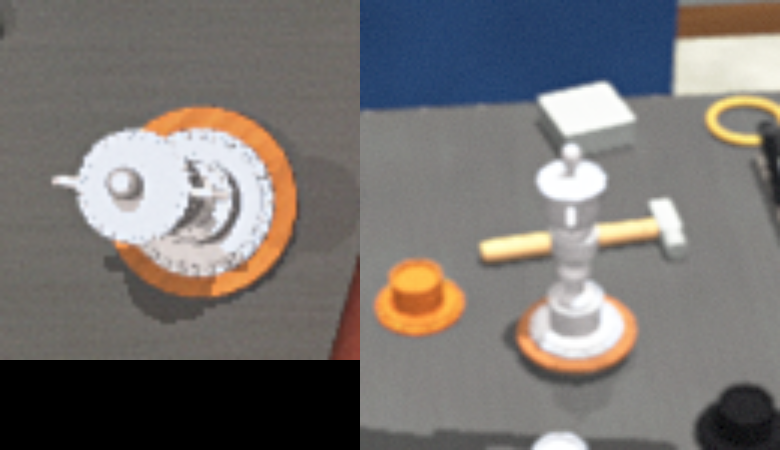

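The whole tower stands upright and seated, with the lid level on the cup (left 133,185; right 571,180), and the arm is clear of everything. I'm handing the job in.

```bash
python3 -c "
from station import ticket
print(ticket.finish_job())"
```

```text
the job is handed in; nothing more can be done
None
```

The covered cup stands built on the wheel (foot, tall stem, cup, lid), each piece looking seated and upright in the last pictures with the arm clear; I handed the job in at about 28 s, and no verdict came back.

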